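# Load the spring-return soldering shuttle with its brake lever

## Task

Draw the shuttle's carriage out of the blue hood to its loading end on the right and push its brake lever with the red grip down until the nose drops into the slot of the brass keeper and the lever lies fully down, so that the carriage stays there by itself; feel for the slot and never force the nose against the brass. Set the small soldering block flat in the carriage's tray, then flick the lever back up so that the spring takes the loaded carriage home into the hood. Leave everything else on the table where it is.

Things in the scene. Friction and masses are not known exactly. Their poses are not given: they have to be found in the camera images.
- shuttle_base: the shuttle, fixed on the table: aluminium plate 120 (x) x 420 (y) x 12 mm, two steel shafts along its y (tops at z = 33 mm), end blocks up to z = 48 mm, and over its left (+y) end a blue sheet hood 116 mm wide, open to the right (-y), from y = +77 to +205 mm, top at z = 118 mm. Origin: centre of the plate's underside. Yaw within 0.15 rad
- keeper_mark (a point): point on the base (0, -103, 43 mm) where the keeper's slot is nominally. The keeper is a brass bar under the lever, 28 mm wide (x), flat top at z = 43 mm, with one slot across it, 13 mm wide (along y), 17 mm deep. It is clamped anywhere within 20 mm of the mark along y, which is NOT measured. The bar reaches 65 mm to the right and 40 mm to the left of its slot
- carriage (a joint): how far the carriage is drawn out towards the base's -y, m: 0 = home in the hood (start), 0.18 = right stop. A spring pulls it home with 2.3 N (at 0) to 3.1 N, damped by 22 N s/m. The lever goes fully down at about 0.150 with the slot at the mark, so at 0.128 to 0.172 over all keeper settings (riding, the nose stands 2 to 3 mm farther right)
- brake_lever (a joint): how far the lever is pushed down, rad: 0 = fully up (start), about 0.53 with the nose riding on the keeper's top, 0.8 = fully down, nose 8 mm deep in the slot (over the bar only possible at the slot). An over-centre spring pushes it up below 0.65 and holds it down above, friction 0.06 N m: at the grip about 3 N along the arc press it down from the top, about 2 N lift it
- lever_nose (a point): centre of the lever's nose, a square-ended steel block 9.6 mm thick (along y), 16 mm across (x), reaching 5 mm below this point; lever down, it is 32 mm beyond the hinge towards -y and 12 mm below it. It feels about 2.3 times the downward force put on the grip, and about 1.5 times the pull towards -y while riding. More than 60 N between nose and keeper, down or sideways, is forcing it
- lever_hinge (a point): axis of the brake lever at the carriage's right end, along the base's x, 52 mm above the table, on the base's centre line at base y = +79 mm minus the carriage's joint value
- knob (a point): centre of the lever's red grip, a barrel 22 mm in diameter and 26 mm long along the base's x that turns freely on a cross pin at the end of a 9 mm round arm; it stands 90 mm from the hinge towards the base's -y, (1.15 rad minus the lever's joint value) above the horizontal: 134 mm above the table when up, 83 mm when down. Can be pinched from above by its flat ends
- tray (a point): centre of the carriage's tray floor, 54 mm above the table; the tray is 48 mm (base's x) by 62 mm (base's y) inside, with lips 8 mm high
- soldering_block: small loose tan refractory block 37 (its x) x 51 (its y) x 26 mm high, about 80 g; origin at the centre of its underside; lies flat on the table to the right of the shuttle
- flux_pot: white flux dish, 68 mm wide, 28 mm high, a bystander left of the shuttle
- pliers: pliers with red grips, 147 mm long, lying, a bystander on the left
- tweezers: steel tweezers, 146 mm long, lying, a bystander behind the block
- masking_tape: small roll of tape, 42 mm wide, 19 mm high, a bystander behind the block
- alum_tub: white lidded tub, 110 mm wide, 89 mm high, a bystander at the back right
- brush_jar: glass jar with brushes, 62 mm wide, 169 mm high, a bystander at the back right
There are look-alikes about, which are no part of the job. What is shaped like the soldering_block but green is not meant.

How it is judged:
By the outcome, as a careful person would: the job done as asked, in the order asked, and still so for the second after the job is handed in, with the robot touching nothing.
It also fails if it takes over 72 s, if anything falls off the work surface, if the arm or the gripper's body presses on something with over 40 N, if the wrist force passes 120 N, or if a joint passes its speed limit or range.

## Robot

A 6-joint arm with a two-finger parallel gripper is mounted at the origin on a cart in front of the work surface, level with it; the furniture and walls round the work are solid. World frame = base frame: x ahead of the robot, y to its left, z up, the work surface at z = 0. Lengths are in m, angles in rad, forces in N, time in s.
With the tool pointing down it reaches from about 0.425 to 0.95 m from the base axis. Payload 3.5 kg.
Tool frame: the origin (TCP) lies on the centre line of the jaws, within the pads' length; the fingertips stand 25 mm ahead of it and the grasp point (between the pads) lies 6 mm ahead of it (ctrl.finger_overhang is the distance from the TCP to the fingertips, in m); z points along the fingers, y is the line along which they close (so a half turn about z gives the same grasp; the last joint's range is limited). The gripper opens to 85 mm and grips with 20 to 120 N. Pads are 22 mm wide; open, the fingers measure 114 mm over their backs; the gripper's body (76 mm by 85 mm) begins 54 mm behind the grasp point. The pads swing forward as they close: fully open they stand 13 mm farther back than shut.
Start: joints at [1.063, 0.286, 1.577, -0, 1.279, -0.15], TCP at [0.236, 0.632, 0.256] pointing down, gripper open.
Joint ranges: [-2.77, 2.77], [-0.9, 2.22], [0.21, 2.48], [-1.53, 4.67], [0.24, 2.81], [-2.84, 2.84]. Speed limits (rad/s): [2.79, 2.79, 3.14, 3.14, 3.14, 3.14].

## Interface

Orientations are given as a unit quaternion [x, y, z, w].
In Python, from plant import get_state, imaging, job, ctrl gives the robot as it stands.
- The arm moves only by the tool jog_arm, never from a script. Its argument "increments" is a list of rows, each an object of numbers: "dx", "dy", "dz": the shift along the world's x, y, z each as a share of 12 cm, from -1 to 1; "ax", "ay", "az": the turn, a rotation vector about the world's x, y, z each as a share of pi/2 rad, from -1 to 1; "gripper": the gripper command: -1 is shut, 1 is fully open, values between are in proportion. A call has 1 to 10 rows; each row is the pose to reach, as a shift and turn from the pose commanded when the call began; what a row does not reach only later rows make up. A row lasts 1/10 s, in which the tool goes at most 50 mm and 8.59 degrees, less where a joint would pass 70% of its speed; a pose out of reach is approached as far as the arm can. A call with a number of a shift or a turn outside -1 to 1 is refused whole. A call with a gripper value outside its range is refused whole. The fingers move at their own pace and stop on an object; "force" is the grip in N (left out, the last holds). Time passes only in rows, so rows that repeat a pose let the fingers close. It gives the time, the measured TCP pose, the force, the opening and the grip force at its end, in the units of the state.
- get_state(): the state, without advancing time (a new reading comes with each control period).
- imaging.read_camera(name): name is "side" or "top" or "wrist"; returns a dict with "frame" (400x640x3 uint8, blue, green, red), "depth" (400x640 float32, m along the optical axis (not along the pixel's ray), 0 where there is no reading), "camera_matrix" (3x3 intrinsics, pixels), "dist" ([k1, k2, p1, p2, k3] as OpenCV has them; the pictures are not rectified), "extrinsics" (4x4, takes a point from camera to world coordinates); the wrist camera has in their place "mount" (4x4, takes a point from camera to tool coordinates, whose origin is the TCP and whose axes are the flange's). Camera axes: x right, y up, looking along -z (the intrinsics and any distortion apply to the point x, -y, -z); pixel columns grow to the right and rows downward; lengths in m; the calibration is good to about 2 mm. A picture is of the moment at which its call begins: read the wrist's pose just before it.
- job.sign_off(): hands the job in; it is judged then, once.
The state is a dict: "time": time; "qpos": joint angles; "dq": joint speeds; "joint_efforts": joint torques, N m; "eef_pos": TCP position; "tcp_rot": TCP orientation; "contact_force": force on the tool from outside, world axes, zero at the start; "wrist_torque": the same for the moment, N m; "opening": opening from 0.0 (shut) to 1.0 (fully open); "finger_force": force on a finger pad.
Only numpy, scipy, OpenCV 4.12 (cv2) and the standard library are available. Lean on these libraries where they do the work, as an engineer would, in place of code of your own. Each camera call takes 0.05 s, during which the arm holds its last target. There are 200 camera calls.

## Working session

There is one attempt and no reset: what is moved stays moved. The work goes in short steps, Python scripts to look and compute and a tool call to move; the robot and the scene stay as the last step left them, time stands still between calls to the robot, and variables do not carry over. Pictures are saved under pics/ and viewed, at most 11 in all, crops included, and the job is handed in when it is done.

Besides the shell and the picture viewer there is one more tool, called after "Emit:" as a command line: name --argument value ..., lists and objects as JSON in quotes. jog_arm: Moves the arm, as the interface text tells. Shift numbers are shares of 12 cm and turn numbers shares of pi/2 rad, none past 1 either way. Its arguments: {"type":"object","properties":{"increments":{"type":"array"},"force":{"type":"number"}},"required":["increments"]}

```bash
mkdir -p pics
cat > h.py <<'E'
import numpy as np, cv2
from plant import get_state, imaging, job, ctrl
from scipy.spatial.transform import Rotation as R
def cap(n):
    s=get_state(); c=imaging.read_camera(n)
    if 'extrinsics' in c: E=np.array(c['extrinsics'])
    else:
        T=np.eye(4);T[:3,:3]=R.from_quat(s['tcp_rot']).as_matrix();T[:3,3]=s['eef_pos'];E=T@np.array(c['mount'])
    c['E']=E; return c
def cloud(c):
    h,w=c['depth'].shape; u,v=np.meshgrid(np.arange(w),np.arange(h))
    p=np.stack([u,v],-1).reshape(-1,1,2).astype(np.float64)
    n=cv2.undistortPoints(p,np.array(c['camera_matrix']),np.array(c['dist'])).reshape(h,w,2)
    d=c['depth'].astype(float)
    P=np.stack([n[...,0]*d,-n[...,1]*d,-d],-1)@c['E'][:3,:3].T+c['E'][:3,3]
    P[d==0]=np.nan; return P
E
python3 - <<'E'
from h import *
for n in ['side','top']:
    c=cap(n); cv2.imwrite(f'pics/{n}0.png',c['frame']); np.savez(f'{n}0.npz',P=cloud(c),f=c['frame'])
    print(n,c['E'].round(3).tolist())
print(get_state(),ctrl.finger_overhang)
E
```

```text
side [[0.856, 0.232, -0.461, -0.068], [-0.516, 0.34, -0.786, -1.091], [-0.026, 0.911, 0.411, 0.705], [0.0, 0.0, 0.0, 1.0]]
top [[-0.029, 0.987, -0.155, 0.388], [-1.0, -0.029, 0.001, 0.047], [-0.004, 0.155, 0.988, 1.282], [0.0, 0.0, 0.0, 1.0]]
{'time': 0.1, 'qpos': array([ 1.06301891e+00,  2.87106041e-01,  1.57807692e+00,  9.26589702e-06,
        1.27859361e+00, -1.50009288e-01]), 'dq': array([ 0.00021345, -0.00263647, -0.00519492, -0.00133211,  0.00100993,
        0.00064185]), 'joint_efforts': array([ 3.45040498e-04, -4.07295585e+01, -2.93698883e+01, -1.37223133e-04,
        3.40501261e-03, -2.57022657e-05]), 'eef_pos': array([0.23607674, 0.63177576, 0.25504105]), 'tcp_rot': array([ 1.77932766e-01,  9.84042041e-01, -1.03199747e-03, -3.56895517e-04]), 'contact_force': array([ 0.73514664, -0.14686602,  0.95419876]), 'wrist_torque': array([ 0.03334194, -0.04791958, -0.01899133]), 'finger_force': 0.0, 'opening': 0.999078635970023} 0.025
```

View pics/side0.png

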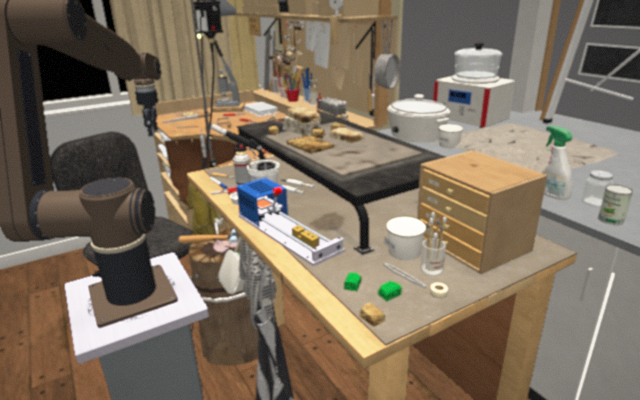

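View pics/top0.png

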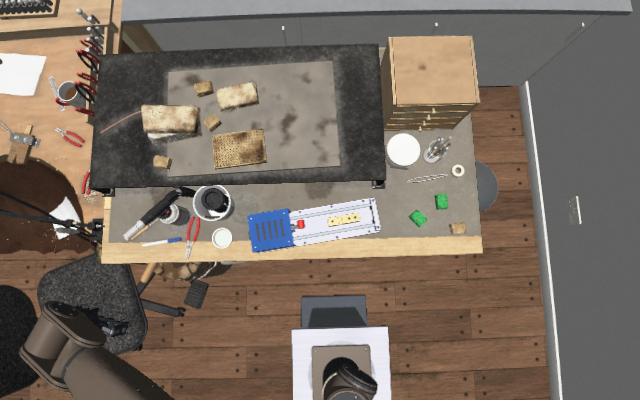

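The side view shows the shuttle at the front edge, with the hood at (262,200), knob at (278,191) and tan block at (372,313). In the top view the knob is at (300,225), the block at (458,228), the green decoys at (418,218) and (441,201), and the raised hearth lies behind the shuttle.

Run:
```python
from h import *
for n in ['top','side']:
    z=np.load(n+'0.npz');P=z['P'];f=z['f'].astype(int)
    hsv=cv2.cvtColor(z['f'],cv2.COLOR_BGR2HSV)
    H,S,V=[hsv[...,i].astype(int) for i in range(3)]
    X,Y,Z=P[...,0],P[...,1],P[...,2]
    on=(X>0.3)&(X<1.0)&(abs(Y)<0.7)&(Z>-0.02)&(Z<0.4)
    red=on&((H<6)|(H>174))&(S>150)&(V>90)&(Y<0.35)&(Z>.06)
    print(n,'red',red.sum(),np.median(P[red],0).round(4),P[red].max(0).round(3))
    blue=on&(H>100)&(H<125)&(S>120)&(Z>.10)&(Y<.4)&(Y>-.1)
    pts=P[blue][:,:2].astype(np.float32)
    print('hood top',len(pts),np.median(P[blue],0).round(4),cv2.minAreaRect(pts))
    # white/alu plate
    al=on&(Z>.006)&(Z<.055)&(X<.62)&(Y>-.2)&(Y<.2)&(S<80)
    print('base',al.sum(),cv2.minAreaRect(P[al][:,:2].astype(np.float32)))
    bl=on&(Z>.008)&(Z<.05)&(Y<-.35)&(H<30)&(X<.6)
    if bl.sum(): print('block',bl.sum(),np.median(P[bl],0).round(4)); 
    t=bl&(Z>.02)
    print('block top',t.sum(),P[t].mean(0).round(4),cv2.minAreaRect(P[t][:,:2].astype(np.float32)))
    if n=='top':
        print('table',np.nanmedian(Z[215:235,395:405]), 'hearth front',P[183,250],P[175,250],P[183,378],P[175,320])
        for px in [(229,458),(222,300),(201,378),(240,380),(204,325)]: print(px,P[px].round(3))
```

```text
top red 45 [0.4846 0.1093 0.1438] [0.496 0.119 0.149]
hood top 1314 [0.4693 0.2064 0.1174] ((0.4706662595272064, 0.20692488551139832), (0.11593727022409439, 0.12912492454051971), 7.878117561340332)
base 2921 ((0.5279309749603271, 0.011058077216148376), (0.17827960848808289, 0.4041372239589691), 8.263118743896484)
block 160 [ 0.4641 -0.4125  0.025 ]
block top 146 [ 0.464  -0.4138  0.0255] ((0.46413978934288025, -0.4147164523601532), (0.03606855124235153, 0.04658336192369461), 5.716553688049316)
table 5.371082210181566e-05 hearth front [0.6071553  0.25661704 0.18386845] [0.63306904 0.25794112 0.17714436] [ 0.62207527 -0.14672146  0.04536655] [0.6255865  0.04698968 0.18214818]
(229, 458) [ 0.461 -0.412  0.025]
(222, 300) [0.49  0.112 0.141]
(201, 378) [ 0.567 -0.15   0.001]
(240, 380) [ 0.434 -0.151 -0.005]
(204, 325) [ 0.563  0.033 -0.003]
side red 40 [0.4813 0.106  0.139 ] [0.494 0.113 0.146]
hood top 557 [0.453  0.2071 0.1189] ((0.46908512711524963, 0.20836709439754486), (0.11911667138338089, 0.13241861760616302), 7.604858875274658)
base 2055 ((0.5155220031738281, 0.015535041689872742), (0.1607183963060379, 0.39211562275886536), 8.223233222961426)
block 340 [ 0.4585 -0.4195  0.0243]
block top 229 [ 0.4614 -0.4148  0.0253] ((0.46197351813316345, -0.4127439558506012), (0.03577975556254387, 0.05225883051753044), 7.42985725402832)
```

Emit:
jog_arm --increments '[{"dx": 0.413,"dy": -0.87,"az": -0.137},{"dx": 0.413,"dy": -0.87,"az": -0.137},{"dx": 0.413,"dy": -0.87,"az": -0.137}]'

```text
$.increments[0]: bad value
```

Run:
```python
from h import *
o=np.array([.4893,.0678]);a=.1375;ex=np.array([np.cos(a),np.sin(a)]);ey=np.array([-np.sin(a),np.cos(a)])
z=np.load('top0.npz');P=z['P'];hsv=cv2.cvtColor(z['f'],cv2.COLOR_BGR2HSV)
bx=(P[...,:2]-o)@ex;by=(P[...,:2]-o)@ey;Z=P[...,2]
m=(abs(bx)<.02)&(by<.06)&(by>-.21)&(Z>.015)&(Z<.09)
for b in np.arange(-.2,.06,.005):
    k=m&(by>=b)&(by<b+.005)&(abs(bx)<.01)
    if k.sum(): print(round(b,3),k.sum(),np.median(Z[k]).round(4),hsv[k].mean(0).round())
```

```text
-0.2 10 0.0481 [123.  10. 237.]
-0.195 13 0.042 [124.  15. 175.]
-0.19 1 0.0154 [123.   9. 243.]
-0.18 1 0.0174 [120.   9. 245.]
-0.155 2 0.0161 [ 14.  12. 240.]
-0.15 3 0.0433 [ 24.  57. 244.]
-0.145 9 0.0424 [ 24.  77. 246.]
-0.14 9 0.0428 [ 23.  81. 238.]
-0.135 9 0.043 [ 24.  62. 188.]
-0.13 11 0.0426 [ 24.  76. 243.]
-0.125 8 0.0416 [ 24.  77. 246.]
-0.12 10 0.0416 [ 24.  78. 240.]
-0.115 8 0.0426 [ 20.  61. 193.]
-0.11 9 0.0426 [ 24.  74. 239.]
-0.105 9 0.0422 [ 25.  74. 248.]
-0.1 9 0.0441 [ 25.  74. 248.]
-0.095 9 0.0447 [ 24.  77. 243.]
-0.09 12 0.0333 [ 24.  80. 239.]
-0.085 9 0.0276 [ 25.  73. 247.]
-0.08 7 0.0259 [ 24.  78. 241.]
-0.075 8 0.0415 [ 25.  70. 248.]
-0.07 10 0.0412 [ 25.  67. 249.]
-0.065 9 0.0432 [ 24.  72. 238.]
-0.06 9 0.0417 [ 24.  60. 216.]
-0.055 9 0.0436 [ 24.  71. 238.]
-0.05 9 0.0418 [ 25.  64. 250.]
-0.045 8 0.0419 [ 55.  42. 229.]
-0.03 1 0.0164 [123.  11. 242.]
-0.025 1 0.0165 [123.   9. 243.]
0.005 3 0.0158 [124.  10. 244.]
0.015 1 0.016 [123.   9. 243.]
0.025 1 0.016 [123.   9. 243.]
0.035 1 0.0163 [124.   8. 243.]
0.055 3 0.0166 [127.  11. 219.]
```

The depth map shows the slot at about base y = -84 mm, so the lever should go fully down at about 0.131. That agrees with the bar's ends. The refused call probably needs every key present.

Emit:
jog_arm --increments '[{"dx": 0.413,"dy": -0.87,"dz": 0,"ax": 0,"ay": 0,"az": -0.137,"gripper": 1},{"dx": 0.413,"dy": -0.87,"dz": 0,"ax": 0,"ay": 0,"az": -0.137,"gripper": 1},{"dx": 0.413,"dy": -0.87,"dz": 0,"ax": 0,"ay": 0,"az": -0.137,"gripper": 1}]'

```text
time: 0.4
eef_pos: [0.2868, 0.5246, 0.2552]
tcp_rot: [0.284, 0.959, -0.002, -0.0]
contact_force: [-0.0, 0.2, -0.3]
opening: 1.003
finger_force: 0.0
```

Emit:
jog_arm --increments '[{"dx": 0.413,"dy": -0.87,"dz": 0,"ax": 0,"ay": 0,"az": -0.137,"gripper": 1},{"dx": 0.413,"dy": -0.87,"dz": 0,"ax": 0,"ay": 0,"az": -0.137,"gripper": 1},{"dx": 0.413,"dy": -0.87,"dz": 0,"ax": 0,"ay": 0,"az": -0.137,"gripper": 1}]'

```text
time: 0.7
eef_pos: [0.3365, 0.4206, 0.2559]
tcp_rot: [0.385, 0.923, -0.001, 0.0]
contact_force: [-0.0, -0.2, -0.2]
opening: 0.999
finger_force: 0.0
```

Emit:
jog_arm --increments '[{"dx": 0.413,"dy": -0.87,"dz": 0,"ax": 0,"ay": 0,"az": -0.137,"gripper": 1},{"dx": 0.413,"dy": -0.87,"dz": 0,"ax": 0,"ay": 0,"az": -0.137,"gripper": 1},{"dx": 0.413,"dy": -0.87,"dz": 0,"ax": 0,"ay": 0,"az": -0.137,"gripper": 1}]'

```text
time: 1.0
eef_pos: [0.3861, 0.3166, 0.2562]
tcp_rot: [0.482, 0.876, -0.0, 0.0]
contact_force: [-1.1, 1.0, -0.0]
opening: 1.001
finger_force: 0.0
```

Emit:
jog_arm --increments '[{"dx": 0.413,"dy": -0.87,"dz": 0,"ax": 0,"ay": 0,"az": -0.137,"gripper": 1},{"dx": 0.413,"dy": -0.87,"dz": 0,"ax": 0,"ay": 0,"az": -0.137,"gripper": 1},{"dx": 0.413,"dy": -0.87,"dz": 0,"ax": 0,"ay": 0,"az": -0.137,"gripper": 1}]'

```text
time: 1.3
eef_pos: [0.436, 0.2121, 0.2564]
tcp_rot: [0.574, 0.819, 0.0, 0.0]
contact_force: [-0.4, 1.3, -0.0]
opening: 0.998
finger_force: 0.0
```

Emit:
jog_arm --increments '[{"dx": 0.413,"dy": -0.87,"dz": 0,"ax": 0,"ay": 0,"az": -0.137,"gripper": 1},{"dx": 0.413,"dy": -0.87,"dz": 0,"ax": 0,"ay": 0,"az": -0.137,"gripper": 1},{"dx": 0.413,"dy": -0.87,"dz": 0,"ax": 0,"ay": 0,"az": -0.137,"gripper": 1},{"dx": 0.413,"dy": -0.87,"dz": 0,"ax": 0,"ay": 0,"az": -0.137,"gripper": 1}]'

```text
time: 1.7
eef_pos: [0.485, 0.109, 0.2562]
tcp_rot: [0.658, 0.753, 0.0, -0.0]
contact_force: [0.1, 0.3, -0.4]
opening: 0.999
finger_force: 0.0
```

```bash
cat >> h.py <<'E'
o=np.array([.4893,.0678]);a=.1375;ex=np.array([np.cos(a),np.sin(a)]);ey=np.array([-np.sin(a),np.cos(a)])
def base(P): return np.stack([(P[...,:2]-o)@ex,(P[...,:2]-o)@ey,P[...,2]],-1)
def st():
    s=get_state();M=R.from_quat(s['tcp_rot']).as_matrix()
    print('t',s['time'],'tcp',s['eef_pos'].round(4),'base',base(np.array(s['eef_pos'])).round(4),'ydir',np.degrees(np.arctan2(M[1,1],M[0,1])).round(2),'tz',M[:,2].round(3),'F',s['contact_force'].round(1),'op',round(s['opening'],3));return s
E
python3 - <<'E'
from h import *
st(); c=cap('wrist'); cv2.imwrite('pics/w1.png',c['frame']);P=cloud(c)
hsv=cv2.cvtColor(c['frame'],cv2.COLOR_BGR2HSV);H,S=hsv[...,0],hsv[...,1]
B=base(P);r=((H<6)|(H>174))&(S>150)&(B[...,2]>.1)&(abs(B[...,0])<.05)
print(r.sum(),np.median(P[r],0),np.median(B[r],0),B[r].min(0),B[r].max(0))
E
```

```text
t 1.7 tcp [0.485  0.109  0.2562] base [0.0014 0.0415 0.2562] ydir 7.72 tz [-0.     0.001 -1.   ] F [ 0.1  0.3 -0.4] op 0.999
1035 [0.48634697 0.11592736 0.14304612] [0.00345329 0.04810018 0.14304612] [-0.0088195   0.03693486  0.1236919 ] [0.01630824 0.05594983 0.14681206]
```

Emit:
jog_arm --increments '[{"dx": 0.01,"dy": 0.025,"dz": -0.5,"ax": 0,"ay": 0,"az": 0,"gripper": 1},{"dx": 0.01,"dy": 0.025,"dz": -0.8,"ax": 0,"ay": 0,"az": 0,"gripper": 0.3},{"dx": 0.01,"dy": 0.025,"dz": -0.967,"ax": 0,"ay": 0,"az": 0,"gripper": 0.0},{"dx": 0.01,"dy": 0.025,"dz": -0.967,"ax": 0,"ay": 0,"az": 0,"gripper": 0},{"dx": 0.01,"dy": 0.025,"dz": -0.967,"ax": 0,"ay": 0,"az": 0,"gripper": 0},{"dx": 0.01,"dy": 0.025,"dz": -0.967,"ax": 0,"ay": 0,"az": 0,"gripper": -1},{"dx": 0.01,"dy": 0.025,"dz": -0.967,"ax": 0,"ay": 0,"az": 0,"gripper": -1},{"dx": 0.01,"dy": 0.025,"dz": -0.967,"ax": 0,"ay": 0,"az": 0,"gripper": -1}]' --force 30

```text
time: 2.55
eef_pos: [0.4861, 0.1134, 0.1424]
tcp_rot: [0.657, 0.754, 0.001, 0.001]
contact_force: [-4.5, -0.3, 6.5]
opening: 0.298
finger_force: 34.9
```

Run:
```python
from h import *
st();c=cap('wrist'); cv2.imwrite('pics/w2.png',c['frame'])
```

```text
t 2.55 tcp [0.4861 0.1134 0.1424] base [0.0031 0.0456 0.1424] ydir 7.89 tz [ 0.002 -0.    -1.   ] F [-4.5 -0.3  6.5] op 0.298
```

View pics/w2.png

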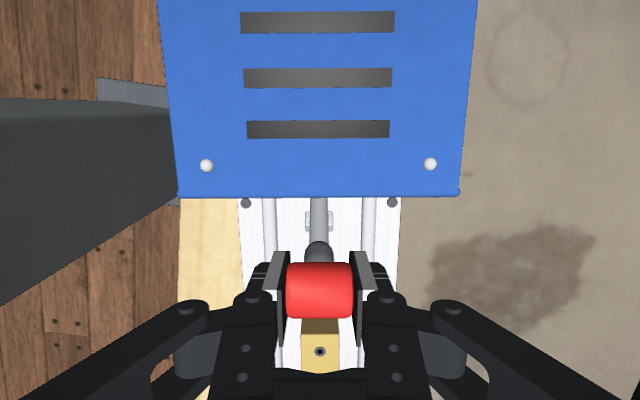

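The pinch is good: the red barrel is centred between the pads at (320,290), and the hood edge is at row 195. Next I draw the carriage out.

Emit:
jog_arm --increments '[{"dx": 0.023,"dy": -0.165,"dz": 0,"ax": 0,"ay": 0,"az": 0,"gripper": -1},{"dx": 0.046,"dy": -0.33,"dz": 0,"ax": 0,"ay": 0,"az": 0,"gripper": -1},{"dx": 0.069,"dy": -0.495,"dz": 0,"ax": 0,"ay": 0,"az": 0,"gripper": -1},{"dx": 0.092,"dy": -0.66,"dz": 0,"ax": 0,"ay": 0,"az": 0,"gripper": -1},{"dx": 0.115,"dy": -0.826,"dz": 0,"ax": 0,"ay": 0,"az": 0,"gripper": -1},{"dx": 0.115,"dy": -0.826,"dz": 0,"ax": 0,"ay": 0,"az": 0,"gripper": -1}]' --force 40

```text
time: 3.2
eef_pos: [0.5003, 0.0132, 0.1405]
tcp_rot: [0.658, 0.753, 0.001, 0.001]
contact_force: [2.6, 2.2, -2.0]
opening: 0.295
finger_force: 42.9
```

Run:
```python
from h import *
st()
for n in (.45,.5,.53,.56,.6,.65,.7,.75,.8): print(n, (-(90*(np.cos(1.15-n)-np.cos(1.15)))).round(1),(90*(np.sin(1.15-n)-np.sin(1.15))).round(1))
```

```text
t 3.2 tcp [0.5003 0.0132 0.1405] base [ 0.0034 -0.0556  0.1405] ydir 7.71 tz [ 0.003  0.001 -1.   ] F [ 2.6  2.2 -2. ] op 0.295
0.45 -32.1 -24.2
0.5 -34.9 -27.7
0.53 -36.5 -29.9
0.56 -38.0 -32.1
0.6 -40.0 -35.1
0.65 -42.2 -39.0
0.7 -44.3 -43.0
0.75 -46.1 -47.1
0.8 -47.8 -51.3
```

Emit:
jog_arm --increments '[{"dx": 0.023,"dy": -0.165,"dz": 0,"ax": 0,"ay": 0,"az": 0,"gripper": -1},{"dx": 0.046,"dy": -0.33,"dz": 0,"ax": 0,"ay": 0,"az": 0,"gripper": -1},{"dx": 0.06,"dy": -0.43,"dz": -0.05,"ax": 0,"ay": 0,"az": 0,"gripper": -1},{"dx": 0.07,"dy": -0.51,"dz": -0.12,"ax": 0,"ay": 0,"az": 0,"gripper": -1},{"dx": 0.081,"dy": -0.586,"dz": -0.18,"ax": 0,"ay": 0,"az": 0,"gripper": -1},{"dx": 0.081,"dy": -0.586,"dz": -0.18,"ax": 0,"ay": 0,"az": 0,"gripper": -1},{"dx": 0.081,"dy": -0.586,"dz": -0.18,"ax": 0,"ay": 0,"az": 0,"gripper": -1}]'

```text
time: 3.9
eef_pos: [0.5101, -0.0562, 0.1185]
tcp_rot: [0.657, 0.753, 0.001, 0.001]
contact_force: [4.5, 3.0, -2.7]
opening: 0.299
finger_force: 43.0
```

Run:
```python
from h import *
st();c=cap('wrist'); cv2.imwrite('pics/w3.png',c['frame'])
```

```text
t 3.9 tcp [ 0.5101 -0.0562  0.1185] base [ 0.0036 -0.1257  0.1185] ydir 7.79 tz [ 0.004  0.    -1.   ] F [ 4.5  3.  -2.7] op 0.299
```

View pics/w3.png

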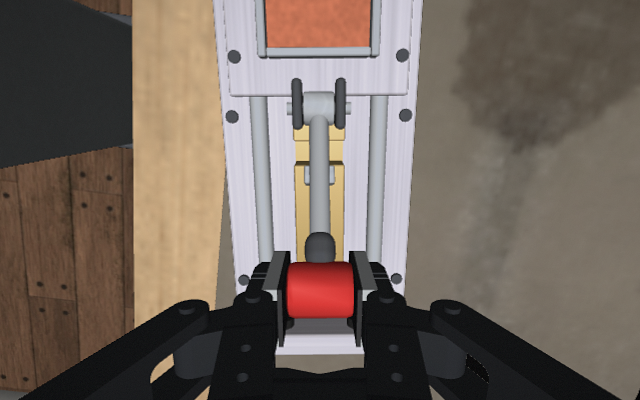

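The nose at about (318,175) stands just right of the slot at rows 140-162, over the keeper top. Now lower it gently to riding.

Emit:
jog_arm --increments '[{"dx": 0.002,"dy": -0.012,"dz": -0.017,"ax": 0,"ay": 0,"az": 0,"gripper": -1},{"dx": 0.003,"dy": -0.024,"dz": -0.034,"ax": 0,"ay": 0,"az": 0,"gripper": -1},{"dx": 0.005,"dy": -0.035,"dz": -0.05,"ax": 0,"ay": 0,"az": 0,"gripper": -1},{"dx": 0.005,"dy": -0.035,"dz": -0.05,"ax": 0,"ay": 0,"az": 0,"gripper": -1}]'

```text
time: 4.35
eef_pos: [0.5108, -0.0604, 0.1128]
tcp_rot: [0.657, 0.754, 0.001, 0.001]
contact_force: [4.4, 3.3, -0.0]
opening: 0.291
finger_force: 43.1
```

Emit:
jog_arm --increments '[{"dx": 0.0,"dy": -0.003,"dz": -0.008,"ax": 0,"ay": 0,"az": 0,"gripper": -1},{"dx": 0.0,"dy": -0.003,"dz": -0.008,"ax": 0,"ay": 0,"az": 0,"gripper": -1}]'

```text
time: 4.55
eef_pos: [0.5108, -0.0608, 0.1124]
tcp_rot: [0.657, 0.754, 0.001, 0.002]
contact_force: [3.6, 3.6, 0.6]
opening: 0.295
finger_force: 43.4
```

Emit:
jog_arm --increments '[{"dx": 0.0,"dy": -0.003,"dz": -0.008,"ax": 0,"ay": 0,"az": 0,"gripper": -1},{"dx": 0.0,"dy": -0.003,"dz": -0.008,"ax": 0,"ay": 0,"az": 0,"gripper": -1}]'

```text
time: 4.75
eef_pos: [0.5109, -0.0612, 0.1119]
tcp_rot: [0.657, 0.754, 0.001, 0.002]
contact_force: [3.0, 3.1, 3.3]
opening: 0.295
finger_force: 43.8
```

Emit:
jog_arm --increments '[{"dx": -0.001,"dy": 0.008,"dz": 0,"ax": 0,"ay": 0,"az": 0,"gripper": -1},{"dx": -0.002,"dy": 0.016,"dz": 0,"ax": 0,"ay": 0,"az": 0,"gripper": -1},{"dx": -0.003,"dy": 0.025,"dz": 0,"ax": 0,"ay": 0,"az": 0,"gripper": -1},{"dx": -0.005,"dy": 0.033,"dz": 0,"ax": 0,"ay": 0,"az": 0,"gripper": -1},{"dx": -0.006,"dy": 0.042,"dz": 0,"ax": 0,"ay": 0,"az": 0,"gripper": -1},{"dx": -0.007,"dy": 0.05,"dz": 0,"ax": 0,"ay": 0,"az": 0,"gripper": -1},{"dx": -0.007,"dy": 0.05,"dz": 0,"ax": 0,"ay": 0,"az": 0,"gripper": -1}]'

```text
time: 5.45
eef_pos: [0.5097, -0.0544, 0.1105]
tcp_rot: [0.657, 0.753, 0.002, 0.001]
contact_force: [8.4, 3.8, -1.0]
opening: 0.297
finger_force: 43.2
```

Emit:
jog_arm --increments '[{"dx": -0.001,"dy": 0.008,"dz": 0,"ax": 0,"ay": 0,"az": 0,"gripper": -1},{"dx": -0.002,"dy": 0.016,"dz": 0,"ax": 0,"ay": 0,"az": 0,"gripper": -1},{"dx": -0.002,"dy": 0.016,"dz": 0,"ax": 0,"ay": 0,"az": 0,"gripper": -1}]'

```text
time: 5.75
eef_pos: [0.5094, -0.0524, 0.1105]
tcp_rot: [0.657, 0.753, 0.002, 0.001]
contact_force: [7.6, 3.8, -1.6]
opening: 0.297
finger_force: 43.2
```

Emit:
jog_arm --increments '[{"dx": 0.001,"dy": -0.005,"dz": -0.008,"ax": 0,"ay": 0,"az": 0,"gripper": -1},{"dx": 0.001,"dy": -0.005,"dz": -0.008,"ax": 0,"ay": 0,"az": 0,"gripper": -1}]'

```text
time: 5.95
eef_pos: [0.5095, -0.0531, 0.1094]
tcp_rot: [0.657, 0.753, 0.002, 0.001]
contact_force: [9.0, 3.9, -1.4]
opening: 0.295
finger_force: 43.1
```

Emit:
jog_arm --increments '[{"dx": 0.001,"dy": -0.005,"dz": -0.008,"ax": 0,"ay": 0,"az": 0,"gripper": -1},{"dx": 0.001,"dy": -0.005,"dz": -0.008,"ax": 0,"ay": 0,"az": 0,"gripper": -1}]'

```text
time: 6.15
eef_pos: [0.5096, -0.0537, 0.1084]
tcp_rot: [0.657, 0.753, 0.002, 0.001]
contact_force: [9.0, 4.5, -2.2]
opening: 0.293
finger_force: 43.1
```

Run:
```python
from h import *
st();c=cap('wrist'); f=c['frame']; cv2.imwrite('pics/w4.png',cv2.resize(f[60:340,200:440],None,fx=2,fy=2,interpolation=cv2.INTER_CUBIC))
```

```text
t 6.15 tcp [ 0.5096 -0.0537  0.1084] base [ 0.0034 -0.1231  0.1084] ydir 7.78 tz [ 0.004  0.002 -1.   ] F [ 9.   4.5 -2.2] op 0.293
```

View pics/w4.png

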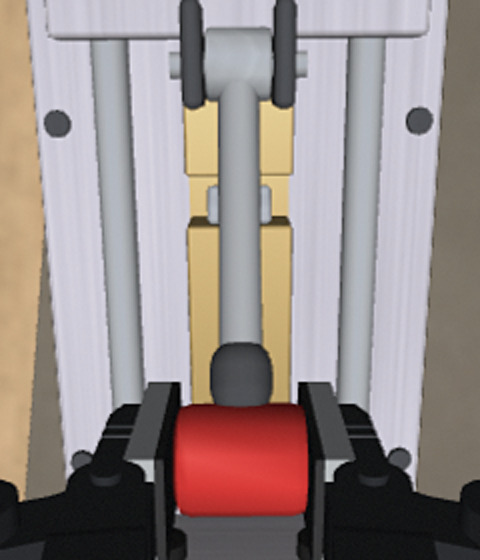

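The nose, at rows 185-222 of the crop, is now over the slot at rows 175-222 and sinking with no resistance. I follow the arc down.

Emit:
jog_arm --increments '[{"dx": 0.001,"dy": -0.006,"dz": -0.01,"ax": 0,"ay": 0,"az": 0,"gripper": -1},{"dx": 0.002,"dy": -0.0125,"dz": -0.019,"ax": 0,"ay": 0,"az": 0,"gripper": -1},{"dx": 0.002,"dy": -0.0125,"dz": -0.019,"ax": 0,"ay": 0,"az": 0,"gripper": -1}]'

```text
time: 6.5
eef_pos: [0.5098, -0.0551, 0.106]
tcp_rot: [0.658, 0.753, 0.002, 0.001]
contact_force: [7.5, 3.7, -2.7]
opening: 0.295
finger_force: 43.0
```

Emit:
jog_arm --increments '[{"dx": 0.001,"dy": -0.006,"dz": -0.01,"ax": 0,"ay": 0,"az": 0,"gripper": -1},{"dx": 0.002,"dy": -0.012,"dz": -0.02,"ax": 0,"ay": 0,"az": 0,"gripper": -1},{"dx": 0.002,"dy": -0.012,"dz": -0.02,"ax": 0,"ay": 0,"az": 0,"gripper": -1}]'

```text
time: 6.8
eef_pos: [0.51, -0.0565, 0.1035]
tcp_rot: [0.658, 0.753, 0.002, 0.001]
contact_force: [7.8, 4.5, -3.5]
opening: 0.296
finger_force: 43.0
```

Emit:
jog_arm --increments '[{"dx": 0.001,"dy": -0.01,"dz": -0.018,"ax": 0,"ay": 0,"az": 0,"gripper": -1},{"dx": 0.003,"dy": -0.019,"dz": -0.035,"ax": 0,"ay": 0,"az": 0,"gripper": -1},{"dx": 0.004,"dy": -0.028,"dz": -0.052,"ax": 0,"ay": 0,"az": 0,"gripper": -1},{"dx": 0.004,"dy": -0.028,"dz": -0.052,"ax": 0,"ay": 0,"az": 0,"gripper": -1}]'

```text
time: 7.2
eef_pos: [0.5104, -0.0599, 0.0971]
tcp_rot: [0.658, 0.753, 0.002, 0.001]
contact_force: [8.8, 3.5, -2.9]
opening: 0.292
finger_force: 43.0
```

Emit:
jog_arm --increments '[{"dx": 0.001,"dy": -0.008,"dz": -0.017,"ax": 0,"ay": 0,"az": 0,"gripper": -1},{"dx": 0.002,"dy": -0.015,"dz": -0.034,"ax": 0,"ay": 0,"az": 0,"gripper": -1},{"dx": 0.003,"dy": -0.022,"dz": -0.052,"ax": 0,"ay": 0,"az": 0,"gripper": -1},{"dx": 0.003,"dy": -0.022,"dz": -0.052,"ax": 0,"ay": 0,"az": 0,"gripper": -1}]'

```text
time: 7.6
eef_pos: [0.5109, -0.0627, 0.0915]
tcp_rot: [0.657, 0.753, 0.002, 0.001]
contact_force: [8.0, 4.2, -1.8]
opening: 0.295
finger_force: 43.3
```

Emit:
jog_arm --increments '[{"dx": 0.0,"dy": -0.003,"dz": -0.01,"ax": 0,"ay": 0,"az": 0,"gripper": -1},{"dx": 0.0,"dy": -0.003,"dz": -0.014,"ax": 0,"ay": 0,"az": 0,"gripper": -1},{"dx": 0.0,"dy": -0.003,"dz": -0.014,"ax": 0,"ay": 0,"az": 0,"gripper": -1}]'

```text
time: 7.9
eef_pos: [0.5112, -0.0633, 0.0911]
tcp_rot: [0.657, 0.754, 0.001, 0.001]
contact_force: [5.1, 4.5, 6.2]
opening: 0.294
finger_force: 44.1
```

Emit:
jog_arm --increments '[{"dx": 0.0,"dy": 0.0,"dz": -0.008,"ax": 0,"ay": 0,"az": 0,"gripper": -1},{"dx": 0.0,"dy": 0.0,"dz": -0.008,"ax": 0,"ay": 0,"az": 0,"gripper": -1}]'

```text
time: 8.1
eef_pos: [0.5113, -0.0635, 0.0909]
tcp_rot: [0.657, 0.754, 0.001, 0.001]
contact_force: [2.5, 3.9, 10.4]
opening: 0.299
finger_force: 44.7
```

Emit:
jog_arm --increments '[{"dx": 0,"dy": 0,"dz": 0,"ax": 0,"ay": 0,"az": 0,"gripper": 0.5},{"dx": 0,"dy": 0,"dz": 0,"ax": 0,"ay": 0,"az": 0,"gripper": 0.5},{"dx": 0,"dy": 0,"dz": 0,"ax": 0,"ay": 0,"az": 0,"gripper": 0.5},{"dx": 0,"dy": 0,"dz": 0.3,"ax": 0,"ay": 0,"az": 0,"gripper": 0.5},{"dx": 0,"dy": 0,"dz": 0.7,"ax": 0,"ay": 0,"az": 0,"gripper": 0.5},{"dx": 0,"dy": 0,"dz": 1,"ax": 0,"ay": 0,"az": 0,"gripper": 0.5},{"dx": 0,"dy": 0,"dz": 1,"ax": 0,"ay": 0,"az": 0,"gripper": 0.5}]'

```text
time: 8.8
eef_pos: [0.5125, -0.0647, 0.2148]
tcp_rot: [0.657, 0.754, 0.002, 0.005]
contact_force: [0.0, -0.0, 0.0]
opening: 0.749
finger_force: 0.0
```

Run:
```python
from h import *
st();c=cap('wrist'); f=c['frame']; cv2.imwrite('pics/w5.png',f);np.savez('w5.npz',P=cloud(c),f=f)
```

```text
t 8.8 tcp [ 0.5125 -0.0647  0.2148] base [ 0.0048 -0.1345  0.2148] ydir 7.85 tz [ 0.009 -0.004 -1.   ] F [ 0. -0.  0.] op 0.749
```

View pics/w5.png

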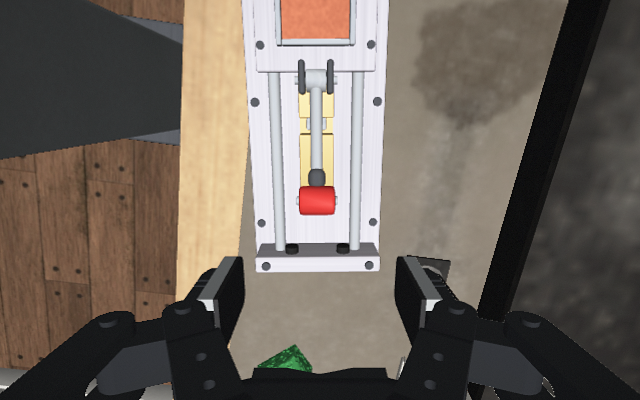

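The lever lies down with its nose in the slot at about (318,123), and the carriage stays put. The tray is at the top edge, around (317,20). On to the block.

Emit:
jog_arm --increments '[{"dx": -0.104,"dy": -0.823,"dz": 0,"ax": 0,"ay": 0,"az": 0,"gripper": 1},{"dx": -0.104,"dy": -0.823,"dz": 0,"ax": 0,"ay": 0,"az": 0,"gripper": 1},{"dx": -0.104,"dy": -0.823,"dz": 0,"ax": 0,"ay": 0,"az": 0,"gripper": 1}]'

```text
time: 9.15
eef_pos: [0.4956, -0.1663, 0.2067]
tcp_rot: [0.659, 0.752, -0.001, -0.002]
contact_force: [-0.1, 0.2, 0.1]
opening: 1.0
finger_force: 0.0
```

Emit:
jog_arm --increments '[{"dx": -0.104,"dy": -0.823,"dz": 0,"ax": 0,"ay": 0,"az": 0,"gripper": 1},{"dx": -0.104,"dy": -0.823,"dz": 0,"ax": 0,"ay": 0,"az": 0,"gripper": 1},{"dx": -0.104,"dy": -0.823,"dz": 0,"ax": 0,"ay": 0,"az": 0,"gripper": 1}]'

```text
time: 9.45
eef_pos: [0.4834, -0.2648, 0.2069]
tcp_rot: [0.659, 0.752, -0.001, -0.001]
contact_force: [0.5, 0.7, -0.4]
opening: 0.997
finger_force: 0.0
```

Emit:
jog_arm --increments '[{"dx": -0.104,"dy": -0.823,"dz": 0,"ax": 0,"ay": 0,"az": 0,"gripper": 1},{"dx": -0.104,"dy": -0.823,"dz": 0,"ax": 0,"ay": 0,"az": 0,"gripper": 1},{"dx": -0.104,"dy": -0.823,"dz": 0,"ax": 0,"ay": 0,"az": 0,"gripper": 1}]'

```text
time: 9.75
eef_pos: [0.4712, -0.3631, 0.2071]
tcp_rot: [0.659, 0.752, -0.001, -0.001]
contact_force: [-0.2, 0.7, 0.4]
opening: 1.004
finger_force: 0.0
```

Emit:
jog_arm --increments '[{"dx": -0.104,"dy": -0.823,"dz": 0,"ax": 0,"ay": 0,"az": 0,"gripper": 1},{"dx": -0.104,"dy": -0.823,"dz": 0,"ax": 0,"ay": 0,"az": 0,"gripper": 1},{"dx": -0.104,"dy": -0.823,"dz": 0,"ax": 0,"ay": 0,"az": 0,"gripper": 1},{"dx": -0.104,"dy": -0.823,"dz": 0,"ax": 0,"ay": 0,"az": 0,"gripper": 1}]'

```text
time: 10.15
eef_pos: [0.4597, -0.4575, 0.2068]
tcp_rot: [0.657, 0.754, 0.001, -0.002]
contact_force: [-0.0, 0.5, -0.1]
opening: 0.999
finger_force: 0.0
```

Run:
```python
from h import *
st();c=cap('wrist'); f=c['frame']; cv2.imwrite('pics/w6.png',f);P=cloud(c)
hsv=cv2.cvtColor(f,cv2.COLOR_BGR2HSV);H,S=hsv[...,0],hsv[...,1]
m=(P[...,2]>.022)&(P[...,2]<.032)&(abs(P[...,0]-.463)<.05)&(abs(P[...,1]+.414)<.06)&(H<35)
n=cv2.connectedComponentsWithStats(m.astype(np.uint8));i=1+np.argmax(n[2][1:,4]);m=n[1]==i
print('block',n[2][i],m.sum(),P[m].mean(0),cv2.minAreaRect(P[m][:,:2].astype(np.float32)))
c=cap('top');P=cloud(c);f=c['frame'];np.savez('top1.npz',P=P,f=f)
hsv=cv2.cvtColor(f,cv2.COLOR_BGR2HSV);H,S=hsv[...,0],hsv[...,1];B=base(P)
m=(H<15)&(S>100)&(abs(B[...,0])<.04)&(B[...,1]<.08)&(B[...,1]>-.06)&(B[...,2]>.04)&(B[...,2]<.07)
r=cv2.minAreaRect(P[m][:,:2].astype(np.float32));print('tray',m.sum(),np.median(P[m],0),r,base(np.array(r[0])[None]),B[m].min(0),B[m].max(0))
k=((H<6)|(H>174))&(S>150)&(abs(B[...,0])<.03)&(B[...,1]<-.06)&(B[...,1]>-.2)&(B[...,2]>.07)
print('knob',k.sum(),np.median(P[k],0),np.median(B[k],0))
z=np.load('w5.npz');P=z['P'];B=base(P);hsv=cv2.cvtColor(z['f'],cv2.COLOR_BGR2HSV);H,S=hsv[...,0],hsv[...,1]
m=(H<15)&(S>100)&(abs(B[...,0])<.04)&(B[...,1]<.08)&(B[...,1]>-.06)&(B[...,2]>.04)&(B[...,2]<.07)
print('tray w5',B[m].min(0),B[m].max(0),np.median(B[m],0))
```

```text
t 10.15 tcp [ 0.4597 -0.4575  0.2068] base [-0.1013 -0.5162  0.2068] ydir 7.79 tz [-0.002  0.004 -1.   ] F [-0.   0.5 -0.1] op 0.999
block [ 313  110   45   60 2318] 2318 [ 0.46679695 -0.41176552  0.02504895] ((0.46687546372413635, -0.41304922103881836), (0.03539056330919266, 0.04937379062175751), 5.340816974639893)Traceback (most recent call last):
  File "<stdin>", line 10, in <module>
  File "h.py", line 18, in base
    def base(P): return np.stack([(P[...,:2]-o)@ex,(P[...,:2]-o)@ey,P[...,2]],-1)
                                                                    ~^^^^^^^
IndexError: index 2 is out of bounds for axis 1 with size 2
```

View pics/w6.png

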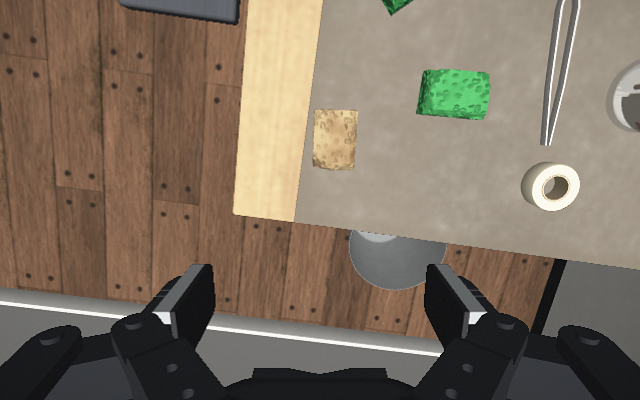

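The tan block is at (335,140), 37 x 51 mm and aligned within 2° of the gripper. The green decoy at (453,95) clears the fingers.

Emit:
jog_arm --increments '[{"dx": 0.052,"dy": 0.367,"dz": -0.3,"ax": 0,"ay": 0,"az": -0.017,"gripper": 0.5},{"dx": 0.052,"dy": 0.367,"dz": -0.6,"ax": 0,"ay": 0,"az": -0.017,"gripper": 0.5},{"dx": 0.052,"dy": 0.367,"dz": -0.9,"ax": 0,"ay": 0,"az": -0.017,"gripper": 0.5},{"dx": 0.052,"dy": 0.367,"dz": -0.9,"ax": 0,"ay": 0,"az": -0.017,"gripper": 0.5}]'

```text
time: 10.65
eef_pos: [0.464, -0.4087, 0.0947]
tcp_rot: [0.666, 0.746, 0.001, -0.007]
contact_force: [-0.1, 0.8, -0.7]
opening: 0.746
finger_force: 0.0
```

Run:
```python
from h import *
st()
z=np.load('top1.npz');P=z['P'];f=z['f']
hsv=cv2.cvtColor(f,cv2.COLOR_BGR2HSV);H,S=hsv[...,0],hsv[...,1];B=base(P)
m=(H<15)&(S>100)&(abs(B[...,0])<.04)&(B[...,1]<.08)&(B[...,1]>-.06)&(B[...,2]>.04)&(B[...,2]<.07)
r=cv2.minAreaRect(P[m][:,:2].astype(np.float32));print('tray',m.sum(),np.median(P[m],0),r,B[m].min(0),B[m].max(0),np.median(B[m],0))
k=((H<6)|(H>174))&(S>150)&(abs(B[...,0])<.03)&(B[...,1]<-.06)&(B[...,1]>-.2)&(B[...,2]>.07)
print('knob',k.sum(),np.median(P[k],0),np.median(B[k],0))
z=np.load('w5.npz');P=z['P'];B=base(P);hsv=cv2.cvtColor(z['f'],cv2.COLOR_BGR2HSV);H,S=hsv[...,0],hsv[...,1]
m=(H<15)&(S>100)&(abs(B[...,0])<.04)&(B[...,1]<.08)&(B[...,1]>-.06)&(B[...,2]>.04)&(B[...,2]<.07)
print('tray w5',B[m].min(0),B[m].max(0),np.median(B[m],0))
```

```text
t 10.65 tcp [ 0.464  -0.4087  0.0947] base [-0.0904 -0.4686  0.0947] ydir 6.47 tz [-0.008  0.011 -1.   ] F [-0.1  0.8 -0.7] op 0.746
tray 259 [0.49051039 0.07742275 0.05427633] ((0.4908248782157898, 0.07676517963409424), (0.04664482921361923, 0.059004995971918106), 9.174522399902344) [-0.02078112 -0.02075365  0.04630033] [0.02643065 0.03835336 0.06155881] [0.00269617 0.00867934 0.05427633]
knob 44 [ 0.50866966 -0.06338748  0.09292955] [ 0.0022519  -0.13217185  0.09292955]
tray w5 [-0.01989391 -0.01913406  0.05182958] [0.02814987 0.00580663 0.06126021] [ 0.00406216 -0.00613357  0.05438647]
```

Emit:
jog_arm --increments '[{"dx": 0.0,"dy": -0.02,"dz": -0.3,"ax": 0,"ay": 0,"az": 0,"gripper": 0.5},{"dx": 0.0,"dy": -0.02,"dz": -0.5,"ax": 0,"ay": 0,"az": 0,"gripper": 0.3},{"dx": 0.0,"dy": -0.02,"dz": -0.51,"ax": 0,"ay": 0,"az": 0,"gripper": -1},{"dx": 0,"dy": -0.02,"dz": -0.51,"ax": 0,"ay": 0,"az": 0,"gripper": -1},{"dx": 0,"dy": -0.02,"dz": -0.51,"ax": 0,"ay": 0,"az": 0,"gripper": -1},{"dx": 0,"dy": -0.02,"dz": -0.51,"ax": 0,"ay": 0,"az": 0,"gripper": -1}]' --force 30

```text
time: 11.25
eef_pos: [0.4673, -0.4181, 0.0423]
tcp_rot: [0.667, 0.745, -0.0, 0.002]
contact_force: [-0.1, 0.2, 0.2]
opening: 0.421
finger_force: 33.4
```

Run:
```python
from h import *
st();c=cap('wrist'); f=c['frame']; cv2.imwrite('pics/w7.png',f)
```

```text
t 11.25 tcp [ 0.4673 -0.4181  0.0423] base [-0.0884 -0.4783  0.0423] ydir 6.33 tz [ 0.002 -0.003 -1.   ] F [-0.1  0.2  0.2] op 0.421
```

View pics/w7.png

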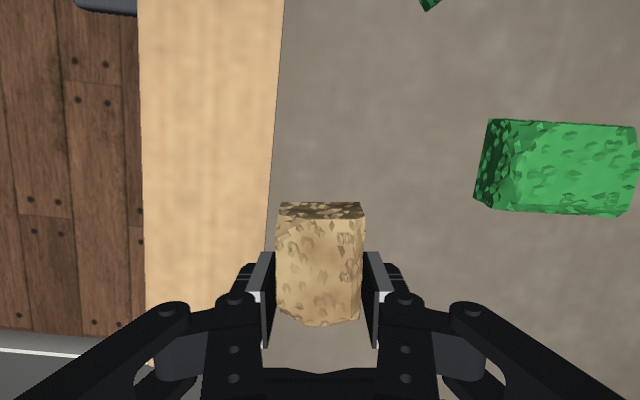

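The grip is shallow and about 5 mm off toward -y, so I regrip deeper and more central.

Emit:
jog_arm --increments '[{"dx": 0,"dy": 0,"dz": 0,"ax": 0,"ay": 0,"az": 0,"gripper": 0.3},{"dx": 0,"dy": 0,"dz": 0,"ax": 0,"ay": 0,"az": 0,"gripper": 0.3},{"dx": 0,"dy": 0.04,"dz": -0.055,"ax": 0,"ay": 0,"az": 0,"gripper": 0.3},{"dx": 0,"dy": 0.04,"dz": -0.055,"ax": 0,"ay": 0,"az": 0,"gripper": 0.3},{"dx": 0,"dy": 0.04,"dz": -0.055,"ax": 0,"ay": 0,"az": 0,"gripper": -1},{"dx": 0,"dy": 0.04,"dz": -0.055,"ax": 0,"ay": 0,"az": 0,"gripper": -1},{"dx": 0,"dy": 0.04,"dz": -0.055,"ax": 0,"ay": 0,"az": 0,"gripper": -1},{"dx": 0,"dy": 0.04,"dz": -0.055,"ax": 0,"ay": 0,"az": 0,"gripper": -1}]' --force 40

```text
time: 12.1
eef_pos: [0.4662, -0.4123, 0.0331]
tcp_rot: [0.667, 0.745, 0.0, -0.0]
contact_force: [0.9, 1.2, -0.1]
opening: 0.423
finger_force: 40.6
```

Emit:
jog_arm --increments '[{"dx": 0,"dy": 0,"dz": 0.35,"ax": 0,"ay": 0,"az": 0,"gripper": -1},{"dx": 0,"dy": 0,"dz": 0.7,"ax": 0,"ay": 0,"az": 0,"gripper": -1},{"dx": 0,"dy": 0,"dz": 1,"ax": 0,"ay": 0,"az": 0,"gripper": -1},{"dx": 0,"dy": 0,"dz": 1,"ax": 0,"ay": 0,"az": 0,"gripper": -1}]'

```text
time: 12.5
eef_pos: [0.4689, -0.4153, 0.1606]
tcp_rot: [0.667, 0.745, -0.001, 0.006]
contact_force: [0.4, -1.1, 0.6]
opening: 0.422
finger_force: 40.7
```

Run:
```python
from h import *
s=st();c=cap('wrist'); f=c['frame']; P=cloud(c)
z=s['eef_pos'][2]
hsv=cv2.cvtColor(f,cv2.COLOR_BGR2HSV);H,S=hsv[...,0],hsv[...,1]
D=P-s['eef_pos'];m=(H>8)&(H<30)&(S>60)&(abs(D[...,0])<.04)&(abs(D[...,1])<.045)&(D[...,2]>-.05)&(D[...,2]<.0)
print(m.sum(),np.median(D[m],0),cv2.minAreaRect(D[m][:,:2].astype(np.float32)),D[m].min(0),D[m].max(0))
tray=np.array([.4915,.0777]);print('go',tray-s['eef_pos'][:2])
```

```text
t 12.5 tcp [ 0.4689 -0.4153  0.1606] base [-0.0865 -0.4758  0.1606] ydir 6.33 tz [ 0.008 -0.01  -1.   ] F [ 0.4 -1.1  0.6] op 0.422
11049 [ 0.00094716  0.00343893 -0.00811409] ((-0.004909086972475052, -0.004274936392903328), (0.05008456110954285, 0.05066942051053047), 4.79188346862793) [-0.03063498 -0.02900089 -0.03476948] [ 0.02150759  0.02278655 -0.00061298]
go [0.02262689 0.49303161]
```

Emit:
jog_arm --increments '[{"dx": 0.042,"dy": 0.4,"dz": 0,"ax": 0,"ay": 0,"az": 0.017,"gripper": -1},{"dx": 0.042,"dy": 0.819,"dz": 0,"ax": 0,"ay": 0,"az": 0.017,"gripper": -1},{"dx": 0.042,"dy": 0.819,"dz": 0,"ax": 0,"ay": 0,"az": 0.017,"gripper": -1}]'

```text
time: 12.85
eef_pos: [0.4694, -0.3076, 0.1495]
tcp_rot: [0.656, 0.755, 0.001, -0.005]
contact_force: [0.5, -0.7, -1.0]
opening: 0.422
finger_force: 40.7
```

Emit:
jog_arm --increments '[{"dx": 0.042,"dy": 0.4,"dz": 0,"ax": 0,"ay": 0,"az": 0,"gripper": -1},{"dx": 0.042,"dy": 0.819,"dz": 0,"ax": 0,"ay": 0,"az": 0,"gripper": -1},{"dx": 0.042,"dy": 0.819,"dz": 0,"ax": 0,"ay": 0,"az": 0,"gripper": -1}]'

```text
time: 13.15
eef_pos: [0.4746, -0.2104, 0.1505]
tcp_rot: [0.655, 0.755, 0.0, -0.003]
contact_force: [0.1, 0.2, -0.8]
opening: 0.424
finger_force: 40.7
```

Emit:
jog_arm --increments '[{"dx": 0.042,"dy": 0.4,"dz": 0,"ax": 0,"ay": 0,"az": 0,"gripper": -1},{"dx": 0.042,"dy": 0.819,"dz": 0,"ax": 0,"ay": 0,"az": 0,"gripper": -1},{"dx": 0.042,"dy": 0.819,"dz": 0,"ax": 0,"ay": 0,"az": 0,"gripper": -1}]'

```text
time: 13.45
eef_pos: [0.48, -0.1131, 0.1512]
tcp_rot: [0.655, 0.755, -0.0, -0.002]
contact_force: [-0.1, -1.3, -0.5]
opening: 0.422
finger_force: 40.7
```

Emit:
jog_arm --increments '[{"dx": 0.042,"dy": 0.4,"dz": 0,"ax": 0,"ay": 0,"az": 0,"gripper": -1},{"dx": 0.042,"dy": 0.819,"dz": 0,"ax": 0,"ay": 0,"az": 0,"gripper": -1},{"dx": 0.042,"dy": 0.819,"dz": 0,"ax": 0,"ay": 0,"az": 0,"gripper": -1}]'

```text
time: 13.75
eef_pos: [0.4855, -0.0155, 0.1519]
tcp_rot: [0.655, 0.756, -0.0, -0.002]
contact_force: [-0.7, -1.2, -1.3]
opening: 0.421
finger_force: 40.7
```

Emit:
jog_arm --increments '[{"dx": 0.042,"dy": 0.3,"dz": 0,"ax": 0,"ay": 0,"az": 0,"gripper": -1},{"dx": 0.042,"dy": 0.6,"dz": 0,"ax": 0,"ay": 0,"az": 0,"gripper": -1},{"dx": 0.042,"dy": 0.819,"dz": 0,"ax": 0,"ay": 0,"az": 0,"gripper": -1},{"dx": 0.042,"dy": 0.819,"dz": 0,"ax": 0,"ay": 0,"az": 0,"gripper": -1},{"dx": 0.042,"dy": 0.819,"dz": 0,"ax": 0,"ay": 0,"az": 0,"gripper": -1}]'

```text
time: 14.25
eef_pos: [0.4915, 0.0783, 0.1525]
tcp_rot: [0.657, 0.754, -0.001, -0.0]
contact_force: [0.3, -0.3, -0.7]
opening: 0.424
finger_force: 40.7
```

Run:
```python
from h import *
s=st();c=cap('wrist'); f=c['frame']; cv2.imwrite('pics/w8.png',f);np.savez('w8.npz',P=cloud(c),f=f)
```

```text
t 14.25 tcp [0.4915 0.0783 0.1525] base [0.0036 0.0101 0.1525] ydir 7.88 tz [-0.001 -0.001 -1.   ] F [ 0.3 -0.3 -0.7] op 0.424
```

View pics/w8.png

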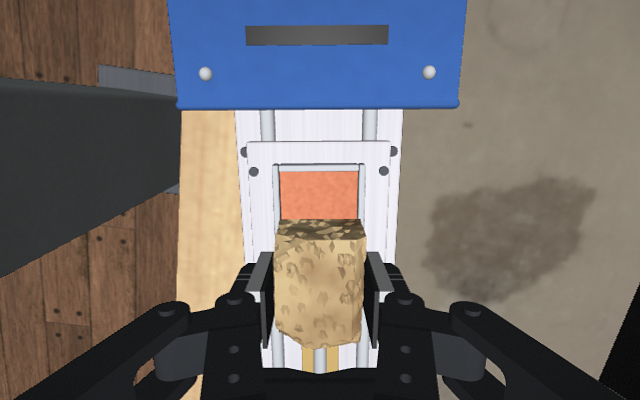

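The block is aligned with the tray and centred laterally at column 320. I check the far-edge gap by depth.

Run:
```python
from h import *
z=np.load('w8.npz');P=z['P'];B=base(P);hsv=cv2.cvtColor(z['f'],cv2.COLOR_BGR2HSV);H,S=hsv[...,0],hsv[...,1]
m=(H<15)&(S>100)&(abs(B[...,2]-.054)<.004)&(abs(B[...,0])<.04)
print('floor',m.sum(),B[m].min(0),B[m].max(0))
t=(B[...,2]>.138)&(B[...,2]<.152)&(H>8)&(H<30)&(S>50)&(abs(B[...,0])<.022)
print('blk top',t.sum(),np.percentile(B[t],[1,50,99],axis=0).round(4))
```

```text
floor 3616 [-0.02007658  0.01008584  0.05199034] [0.02822458 0.04040867 0.05766515]
blk top 9591 [[-0.0131 -0.0165  0.139 ]
 [ 0.0045  0.0103  0.1446]
 [ 0.0215  0.0307  0.1462]]
```

Emit:
jog_arm --increments '[{"dx": -0.003,"dy": 0.025,"dz": -0.15,"ax": 0,"ay": 0,"az": 0,"gripper": -1},{"dx": -0.003,"dy": 0.025,"dz": -0.3,"ax": 0,"ay": 0,"az": 0,"gripper": -1},{"dx": -0.003,"dy": 0.025,"dz": -0.42,"ax": 0,"ay": 0,"az": 0,"gripper": -1},{"dx": -0.003,"dy": 0.025,"dz": -0.48,"ax": 0,"ay": 0,"az": 0,"gripper": -1},{"dx": -0.003,"dy": 0.025,"dz": -0.51,"ax": 0,"ay": 0,"az": 0,"gripper": -1},{"dx": -0.003,"dy": 0.025,"dz": -0.51,"ax": 0,"ay": 0,"az": 0,"gripper": -1}]'

```text
time: 14.9
eef_pos: [0.4912, 0.0817, 0.0918]
tcp_rot: [0.657, 0.754, -0.0, -0.0]
contact_force: [0.3, 0.1, 0.0]
opening: 0.423
finger_force: 40.7
```

Emit:
jog_arm --increments '[{"dx": 0,"dy": 0,"dz": -0.015,"ax": 0,"ay": 0,"az": 0,"gripper": -1},{"dx": 0,"dy": 0,"dz": -0.03,"ax": 0,"ay": 0,"az": 0,"gripper": -1},{"dx": 0,"dy": 0,"dz": -0.03,"ax": 0,"ay": 0,"az": 0,"gripper": -1}]'

```text
time: 15.2
eef_pos: [0.4913, 0.0822, 0.0887]
tcp_rot: [0.657, 0.754, 0.0, 0.0]
contact_force: [0.3, 0.1, -0.5]
opening: 0.42
finger_force: 40.7
```

Emit:
jog_arm --increments '[{"dx": 0,"dy": 0,"dz": -0.008,"ax": 0,"ay": 0,"az": 0,"gripper": -1},{"dx": 0,"dy": 0,"dz": -0.008,"ax": 0,"ay": 0,"az": 0,"gripper": -1}]'

```text
time: 15.4
eef_pos: [0.4911, 0.0822, 0.0875]
tcp_rot: [0.657, 0.754, 0.0, 0.0]
contact_force: [-0.0, -0.4, -1.0]
opening: 0.422
finger_force: 40.7
```

Emit:
jog_arm --increments '[{"dx": 0,"dy": 0,"dz": -0.008,"ax": 0,"ay": 0,"az": 0,"gripper": -1},{"dx": 0,"dy": 0,"dz": -0.008,"ax": 0,"ay": 0,"az": 0,"gripper": -1}]'

```text
time: 15.6
eef_pos: [0.4913, 0.0821, 0.087]
tcp_rot: [0.657, 0.754, 0.0, 0.0]
contact_force: [-1.6, 0.1, 2.6]
opening: 0.423
finger_force: 40.9
```

Contact with the floor at the expected height, so I release and rise.

Emit:
jog_arm --increments '[{"dx": 0,"dy": 0,"dz": 0,"ax": 0,"ay": 0,"az": 0,"gripper": 0.1},{"dx": 0,"dy": 0,"dz": 0,"ax": 0,"ay": 0,"az": 0,"gripper": 0.3},{"dx": 0,"dy": 0,"dz": 0,"ax": 0,"ay": 0,"az": 0,"gripper": 0.3},{"dx": 0,"dy": 0,"dz": 0.2,"ax": 0,"ay": 0,"az": 0,"gripper": 0.3},{"dx": 0,"dy": 0,"dz": 0.55,"ax": 0,"ay": 0,"az": 0,"gripper": 0.3},{"dx": 0,"dy": 0,"dz": 0.9,"ax": 0,"ay": 0,"az": 0,"gripper": 0.3},{"dx": 0,"dy": 0,"dz": 0.9,"ax": 0,"ay": 0,"az": 0,"gripper": 0.3}]'

```text
time: 16.3
eef_pos: [0.4951, 0.082, 0.2016]
tcp_rot: [0.657, 0.754, 0.004, 0.005]
contact_force: [0.4, -1.1, 0.1]
opening: 0.648
finger_force: 0.0
```

Emit:
jog_arm --increments '[{"dx": 0.06,"dy": -0.4,"dz": 0,"ax": 0,"ay": 0,"az": 0,"gripper": 0.5},{"dx": 0.12,"dy": -0.8,"dz": 0,"ax": 0,"ay": 0,"az": 0,"gripper": 0.5},{"dx": 0.12,"dy": -0.8,"dz": 0,"ax": 0,"ay": 0,"az": 0,"gripper": 0.5},{"dx": 0.12,"dy": -0.8,"dz": 0,"ax": 0,"ay": 0,"az": 0,"gripper": 0.5}]'

```text
time: 16.7
eef_pos: [0.5052, -0.0147, 0.1938]
tcp_rot: [0.658, 0.753, -0.0, -0.001]
contact_force: [0.7, -0.0, 0.0]
opening: 0.752
finger_force: 0.0
```

Run:
```python
from h import *
s=st();c=cap('wrist'); f=c['frame']; cv2.imwrite('pics/w9.png',f);P=cloud(c)
B=base(P);hsv=cv2.cvtColor(f,cv2.COLOR_BGR2HSV);H,S=hsv[...,0],hsv[...,1]
t=(B[...,2]>.07)&(B[...,2]<.09)&(H>8)&(H<30)&(S>50)&(abs(B[...,0])<.03)&(B[...,1]>-.04)
print('blk top',t.sum(),np.percentile(B[t],[1,50,99],axis=0).round(4))
A=np.c_[B[t][:,:2],np.ones(t.sum())];print(np.linalg.lstsq(A,B[t][:,2],rcond=None)[0])
k=((H<6)|(H>174))&(S>150)&(abs(B[...,0])<.03)&(B[...,1]<-.06)&(B[...,2]>.07)
print('knob',k.sum(),np.median(B[k],0),B[k].min(0),B[k].max(0))
```

```text
t 16.7 tcp [ 0.5052 -0.0147  0.1938] base [ 0.0045 -0.0839  0.1938] ydir 7.69 tz [-0.001  0.001 -1.   ] F [ 0.7 -0.   0. ] op 0.752
blk top 4967 [[-0.0125 -0.0151  0.0727]
 [ 0.0053  0.0107  0.0791]
 [ 0.0225  0.0337  0.081 ]]
[-0.01995959  0.02259076  0.07858   ]
knob 1051 [ 0.00502456 -0.12699516  0.09144554] [-0.00765009 -0.13949166  0.07685136] [ 0.01743653 -0.1202866   0.09507711]
```

View pics/w9.png

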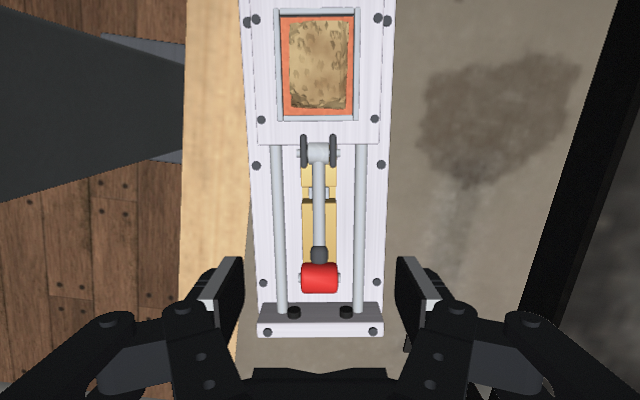

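The block lies flat in the tray: its top is at 79-80 mm, at (318,65), with orange floor showing all round, and the lever is still down. Now regrip the knob at (320,277).

Emit:
jog_arm --increments '[{"dx": 0.05,"dy": -0.39,"dz": -0.2,"ax": 0,"ay": 0,"az": 0,"gripper": 0.5},{"dx": 0.05,"dy": -0.39,"dz": -0.5,"ax": 0,"ay": 0,"az": 0,"gripper": 0.4},{"dx": 0.05,"dy": -0.39,"dz": -0.8,"ax": 0,"ay": 0,"az": 0,"gripper": 0.3},{"dx": 0.05,"dy": -0.39,"dz": -0.83,"ax": 0,"ay": 0,"az": 0,"gripper": 0.2},{"dx": 0.05,"dy": -0.39,"dz": -0.83,"ax": 0,"ay": 0,"az": 0,"gripper": 0},{"dx": 0.05,"dy": -0.39,"dz": -0.83,"ax": 0,"ay": 0,"az": 0,"gripper": -1},{"dx": 0.05,"dy": -0.39,"dz": -0.83,"ax": 0,"ay": 0,"az": 0,"gripper": -1},{"dx": 0.05,"dy": -0.39,"dz": -0.83,"ax": 0,"ay": 0,"az": 0,"gripper": -1}]' --force 40

```text
time: 17.55
eef_pos: [0.5115, -0.0605, 0.097]
tcp_rot: [0.656, 0.754, -0.001, -0.0]
contact_force: [-5.6, -0.3, 3.7]
opening: 0.294
finger_force: 42.8
```

Emit:
jog_arm --increments '[{"dx": -0.002,"dy": 0.012,"dz": 0.035,"ax": 0,"ay": 0,"az": 0,"gripper": -1},{"dx": -0.004,"dy": 0.027,"dz": 0.069,"ax": 0,"ay": 0,"az": 0,"gripper": -1},{"dx": -0.006,"dy": 0.045,"dz": 0.102,"ax": 0,"ay": 0,"az": 0,"gripper": -1},{"dx": -0.009,"dy": 0.062,"dz": 0.135,"ax": 0,"ay": 0,"az": 0,"gripper": -1},{"dx": -0.009,"dy": 0.062,"dz": 0.135,"ax": 0,"ay": 0,"az": 0,"gripper": -1}]'

```text
time: 18.05
eef_pos: [0.5101, -0.0524, 0.1115]
tcp_rot: [0.657, 0.754, 0.0, -0.001]
contact_force: [-3.9, 2.1, -0.7]
opening: 0.299
finger_force: 42.1
```

Free so far. I continue to about 0.3 rad and then open to let go.

Emit:
jog_arm --increments '[{"dx": -0.004,"dy": 0.028,"dz": 0.043,"ax": 0,"ay": 0,"az": 0,"gripper": -1},{"dx": -0.009,"dy": 0.065,"dz": 0.091,"ax": 0,"ay": 0,"az": 0,"gripper": -1},{"dx": -0.014,"dy": 0.1,"dz": 0.13,"ax": 0,"ay": 0,"az": 0,"gripper": -1},{"dx": -0.019,"dy": 0.14,"dz": 0.171,"ax": 0,"ay": 0,"az": 0,"gripper": -1},{"dx": -0.024,"dy": 0.18,"dz": 0.2,"ax": 0,"ay": 0,"az": 0,"gripper": -1},{"dx": -0.024,"dy": 0.18,"dz": 0.2,"ax": 0,"ay": 0,"az": 0,"gripper": -1}]'

```text
time: 18.65
eef_pos: [0.5072, -0.0309, 0.1357]
tcp_rot: [0.657, 0.754, -0.0, -0.0]
contact_force: [-5.6, 3.3, -1.4]
opening: 0.29
finger_force: 42.1
```

Emit:
jog_arm --increments '[{"dx": 0,"dy": 0,"dz": 0,"ax": 0,"ay": 0,"az": 0,"gripper": 0.5},{"dx": 0,"dy": 0,"dz": 0,"ax": 0,"ay": 0,"az": 0,"gripper": 0.5},{"dx": 0,"dy": 0,"dz": 0,"ax": 0,"ay": 0,"az": 0,"gripper": 0.5},{"dx": 0,"dy": 0,"dz": 0,"ax": 0,"ay": 0,"az": 0,"gripper": 0.5},{"dx": 0,"dy": 0,"dz": 0,"ax": 0,"ay": 0,"az": 0,"gripper": 0.5},{"dx": 0,"dy": 0,"dz": 0,"ax": 0,"ay": 0,"az": 0,"gripper": 0.5},{"dx": 0,"dy": 0,"dz": 0,"ax": 0,"ay": 0,"az": 0,"gripper": 0.5},{"dx": 0,"dy": 0,"dz": 0.3,"ax": 0,"ay": 0,"az": 0,"gripper": 0.5},{"dx": 0,"dy": 0,"dz": 0.7,"ax": 0,"ay": 0,"az": 0,"gripper": 0.5},{"dx": 0,"dy": 0,"dz": 0.9,"ax": 0,"ay": 0,"az": 0,"gripper": 0.5}]'

```text
time: 19.65
eef_pos: [0.509, -0.032, 0.2473]
tcp_rot: [0.657, 0.754, 0.001, 0.003]
contact_force: [0.4, -1.0, -0.6]
opening: 0.75
finger_force: 0.0
```

Emit:
jog_arm --increments '[{"dx": 0,"dy": -0.4,"dz": 0,"ax": 0,"ay": 0,"az": 0,"gripper": 0.5},{"dx": 0,"dy": -0.8,"dz": 0,"ax": 0,"ay": 0,"az": 0,"gripper": 0.5},{"dx": 0,"dy": -1,"dz": 0,"ax": 0,"ay": 0,"az": 0,"gripper": 0.5},{"dx": 0,"dy": -1,"dz": 0,"ax": 0,"ay": 0,"az": 0,"gripper": 0.5},{"dx": 0,"dy": -1,"dz": 0,"ax": 0,"ay": 0,"az": 0,"gripper": 0.5},{"dx": 0,"dy": -1,"dz": 0,"ax": 0,"ay": 0,"az": 0,"gripper": 0.5},{"dx": 0,"dy": -1,"dz": 0,"ax": 0,"ay": 0,"az": 0,"gripper": 0.5},{"dx": 0,"dy": -1,"dz": 0,"ax": 0,"ay": 0,"az": 0,"gripper": 0.5}]'

```text
time: 20.45
eef_pos: [0.5076, -0.1506, 0.2431]
tcp_rot: [0.656, 0.754, 0.0, -0.0]
contact_force: [0.1, 0.1, 0.1]
opening: 0.747
finger_force: 0.0
```

Run:
```python
from h import *
s=st()
for n in ['side','top']:
    c=cap(n);f=c['frame'];B=base(cloud(c));hsv=cv2.cvtColor(f,cv2.COLOR_BGR2HSV);H,S=hsv[...,0],hsv[...,1]
    k=((H<6)|(H>174))&(S>150)&(abs(B[...,0])<.03)&(abs(B[...,1])<.15)&(B[...,2]>.06)
    print(n,'knob',k.sum(),np.median(B[k],0),B[k].max(0))
    if n=='side': cv2.imwrite('pics/s9.png',cv2.resize(f[130:350,180:480],None,fx=2.5,fy=2.5))
```

```text
t 20.45 tcp [ 0.5076 -0.1506  0.2431] base [-0.0118 -0.2189  0.2431] ydir 7.94 tz [-0.  0. -1.] F [0.1 0.1 0.1] op 0.747
side knob 36 [-0.00239048  0.03835629  0.13780643] [0.01174522 0.0474934  0.14521192]
top knob 43 [0.00197711 0.04274421 0.14317667] [0.01288689 0.0518717  0.15219825]
```

View pics/s9.png

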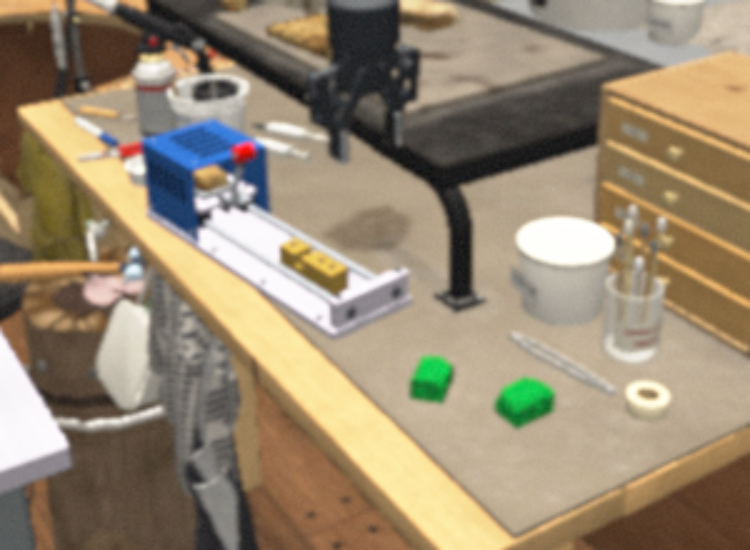

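The carriage is home in the hood with the block in the tray at (208,178). The knob is up at (243,152), back at its start position, and the bystanders are unmoved.

```bash
python3 -c "
from plant import job
print(job.sign_off())"
```

```text
the job is handed in; nothing more can be done
None
```

The job is done and handed in at about 20.5 s: the brake latched in the keeper's slot without forcing, the block was set flat in the tray, and flicking the lever up let the spring take the loaded carriage home, with the camera check showing the other items in place.

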